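Line up the stock flasks by height

TASK

Line the four amber flasks up by height on the white strip, one standing centred on each round pad: the tallest on the pad next to the red block, then the next shorter and so on, down to the shortest at the other end. They are glass, so keep them upright, set each one down gently without dropping it, and let go of them all.

Things in the scene. Friction and masses are not known exactly. Their poses are not given: they have to be found in the camera images.
- flask_130: the tallest of four loose amber conical flasks with a white screw cap, 130 mm high over all. Round; origin at the centre of its underside. Base 68 mm across, tapering to a neck 27 mm across; the cap is a plain cylinder 34 mm across and 22 mm high at the very top, with 8 mm of neck under it. It starts upright on the bench; grip it by the cap. Weighs up to 0.25 kg.
- flask_110: the second tallest of four loose amber conical flasks with a white screw cap, 110 mm high over all. Round; origin at the centre of its underside. Base 60 mm across, tapering to a neck 27 mm across; the cap is a plain cylinder 34 mm across and 22 mm high at the very top, with 8 mm of neck under it. It starts upright on the bench; grip it by the cap. Weighs up to 0.25 kg.
- flask_90: the second shortest of four loose amber conical flasks with a white screw cap, 90 mm high over all. Round; origin at the centre of its underside. Base 52 mm across, tapering to a neck 27 mm across; the cap is a plain cylinder 34 mm across and 22 mm high at the very top, with 8 mm of neck under it. It starts upright on the bench; grip it by the cap. Weighs up to 0.25 kg.
- flask_70: the shortest of four loose amber conical flasks with a white screw cap, 70 mm high over all. Round; origin at the centre of its underside. Base 44 mm across, tapering to a neck 27 mm across; the cap is a plain cylinder 34 mm across and 22 mm high at the very top, with 8 mm of neck under it. It starts upright on the bench; grip it by the cap. Weighs up to 0.25 kg.
- pad_1: the end pad at the robot's right (-y) of the four equal round black pads, in a row on the white strip. 72 mm across, 3 mm thick, its top 9 mm above the bench; origin at the centre of its underside, 6 mm above the bench. Neighbours are 78 to 102 mm apart, centre to centre; y axis along the row (to the left).
- pad_2: the second pad from the robot's right of the four equal round black pads, in a row on the white strip. 72 mm across, 3 mm thick, its top 9 mm above the bench; origin at the centre of its underside, 6 mm above the bench. Neighbours are 78 to 102 mm apart, centre to centre; y axis along the row (to the left).
- pad_3: the third pad from the robot's right of the four equal round black pads, in a row on the white strip. 72 mm across, 3 mm thick, its top 9 mm above the bench; origin at the centre of its underside, 6 mm above the bench. Neighbours are 78 to 102 mm apart, centre to centre; y axis along the row (to the left).
- pad_4: the end pad at the robot's left (+y) of the four equal round black pads, in a row on the white strip. 72 mm across, 3 mm thick, its top 9 mm above the bench; origin at the centre of its underside, 6 mm above the bench. Neighbours are 78 to 102 mm apart, centre to centre; y axis along the row (to the left).
- red_block: red block, 50 mm across the row, 30 mm along it, 22 mm high, fixed on the white strip at one end of the row of pads; an equal grey block stands at the other end. Which end is red changes from start to start. The pad next to it lies 69 to 81 mm away, centre to centre. Origin at the centre of its underside, 6 mm above the bench.
- strip: white strip, 95 x 470 x 6 mm, fixed on the bench beyond the flasks, bearing the pads and blocks; origin at the centre of its underside, y along the row (to the left). Within reach nothing but the flasks is higher than 55 mm: pens, forceps, a dish and a timer, all under 20 mm high, lie among and before the flasks.

How it is judged:
At the end, for the whole second after the job is handed in: Counting from the pad next to the red block, the flasks stand in order 130, 110, 90, 70 mm, each with its centre within 12 mm of its own pad's centre, its foot resting on the pad (within 5 mm above its top), upright within 0.1 rad, released and at rest (under 0.02 m/s) (((horizontal distance between red_block and pad_1 below 0.12 m and horizontal distance between flask_130 and pad_1 below 0.012 m and z of flask_130 in the frame of pad_1 below 0.008 m and horizontal distance between flask_110 and pad_2 below 0.012 m and z of flask_110 in the frame of pad_2 below 0.008 m and horizontal distance between flask_90 and pad_3 below 0.012 m and z of flask_90 in the frame of pad_3 below 0.008 m and horizontal distance between flask_70 and pad_4 below 0.012 m and z of flask_70 in the frame of pad_4 below 0.008 m) or (horizontal distance between red_block and pad_4 below 0.12 m and horizontal distance between flask_130 and pad_4 below 0.012 m and z of flask_130 in the frame of pad_4 below 0.008 m and horizontal distance between flask_110 and pad_3 below 0.012 m and z of flask_110 in the frame of pad_3 below 0.008 m and horizontal distance between flask_90 and pad_2 below 0.012 m and z of flask_90 in the frame of pad_2 below 0.008 m and horizontal distance between flask_70 and pad_1 below 0.012 m and z of flask_70 in the frame of pad_1 below 0.008 m)) and angle between each of flask_130, flask_110, flask_90, flask_70's own z axis and vertical below 0.1 rad and linear speed of each of flask_130, flask_110, flask_90, flask_70 below 0.02 m/s); the robot touches nothing.
It fails at once if a flask is knocked over (tilted more than 0.6 rad) (angle between any of flask_130, flask_110, flask_90, flask_70's own z axis and vertical above 0.6 rad).
It fails at once if a flask is dropped or thrown (faster than 0.8 m/s while the fingers do not touch it, a fall of about 30 mm) ((linear speed of flask_130 above 0.8 m/s and contact force between flask_130 and the fingers below 0.02 N) or (linear speed of flask_110 above 0.8 m/s and contact force between flask_110 and the fingers below 0.02 N) or (linear speed of flask_90 above 0.8 m/s and contact force between flask_90 and the fingers below 0.02 N) or (linear speed of flask_70 above 0.8 m/s and contact force between flask_70 and the fingers below 0.02 N)).
It also fails if it takes over 106 s, if anything falls off the work surface, if the arm or the gripper's body presses on something with over 40 N, if the wrist force passes 120 N, or if a joint passes its speed limit or range.

ROBOT

A 6-joint arm with a two-finger parallel gripper is mounted at the origin on the work surface. World frame = base frame: x ahead of the robot, y to its left, z up, the work surface at z = 0. Lengths are in m, angles in rad, forces in N, time in s.
With the tool pointing down it reaches from about 0.325 to 0.75 m from the base axis. Payload 7.6 kg.
Tool frame: the origin (TCP) lies at the very end of the fingers, on their centre line; the grasp point (between the pads) lies manip.grip_point_offset behind it (manip.grip_point_offset is the distance from the TCP to the grasp point, in m); z points along the fingers, y is the line along which they close (so a half turn about z gives the same grasp; the last joint's range is limited). The gripper opens to 85 mm and grips with 20 to 120 N. Pads are 22 mm wide; open, the fingers measure 114 mm over their backs; the gripper's body (76 mm by 85 mm) begins 54 mm behind the grasp point. The pads swing forward as they close: fully open they stand 13 mm farther back than shut.
Start: joints at [1.129, 0.052, 1.401, -0, 1.689, -0.07], TCP at [0.191, 0.489, 0.231] pointing down, gripper open.
Joint ranges: [-2.9, 2.9], [-0.91, 2.17], [0.12, 2.37], [-1.06, 4.2], [0.26, 2.73], [-2.93, 2.93]. Speed limits (rad/s): [2.57, 2.57, 3.01, 3.14, 3.14, 3.14].

INTERFACE

Orientations are given as a rotation vector (axis times angle).
In Python, from plant import manip, vision gives the robot as it stands.
- The arm moves only by the tool arm_command, never from a script. Its argument "motion" is a list of rows, each a list of 5 numbers: the shift along the tool's x, y, z in mm, then the turn about the tool's z in rad, then the finger opening in mm, from 0 to 85.4. A call has 1 to 8 rows; each row is the pose to reach, as a shift and turn from the pose commanded when the call began, along the tool's axes at that moment; what a row does not reach only later rows make up. A row lasts 1/8 s, in which the tool goes at most 62.5 mm and 10.7 degrees, less where a joint would pass 70% of its speed; a pose out of reach is approached as far as the arm can. A call with a gripper value outside its range is refused whole. The fingers move at their own pace and stop on an object; "newtons" is the grip in N (left out, the last holds). Time passes only in rows, so rows that repeat a pose let the fingers close. It gives the time, the measured TCP pose, the force and the opening at its end, in the units of the state.
- manip.sense(): the state, without advancing time (a new reading comes with each control period).
- vision.camera(name): name is "side" or "top"; returns the picture (400x640x3 uint8, blue, green, red); there is no depth.
- vision.camera_info(name): a dict with "fx", "fy", "cx", "cy" (pixels), "camera_from_world" (4x4, takes a point from world to camera coordinates). Camera axes: x right, y down, z forward; pixel columns grow to the right and rows downward; lengths in m; the calibration is good to about 2 mm. A picture is of the moment at which its call begins. camera_info takes no time and is no camera call.
- manip.close_job(): hands the job in, once; it reports no verdict.
Trained networks look in the newest picture that a camera, given by its name, has taken for a name from the list of things; names that differ only in an ending like _2 or _b are one class to them, and where a whole thing is asked for, a point or a joint stands for the part that bears it (a point fixed in the world has none). Each returns a list of dicts, best first, with "conf" (0 to 1); they miss things now and then, are a little off and sometimes report something else, mostly with a low value. They report only what shows in the picture. A call takes as long as a camera call.
- vision.look_for(name, camera): "extent" ([centre column, centre row, width, height] in pixels, round what is visible of it).
- vision.regions_of(name, camera): "pixels" (400x640 bool, what is visible of it) and "extent" ([centre column, centre row, width, height] in pixels, round what is visible of it).
The state is a dict: "time": time; "joints": joint angles; "joint_vel": joint speeds; "tau": joint torques, N m; "tcp_pos": TCP position; "tool_rot": TCP orientation; "contact_force": force on the tool from outside, world axes, zero at the start; "moment": the same for the moment, N m; "opening": finger opening in m.
Only numpy, scipy, OpenCV 4.12 (cv2) and the standard library are available. Lean on these libraries where they do the work, as an engineer would, in place of code of your own. Each camera call takes 0.05 s, during which the arm holds its last target. There are 200 camera calls.

## Working session

There is one attempt and no reset: what is moved stays moved. The work goes in short steps, Python scripts to look and compute and a tool call to move; the robot and the scene stay as the last step left them, time stands still between calls to the robot, and variables do not carry over. Pictures are saved under pics/ and viewed, on a budget of 14 in all, crops included, one or two more only if the job needs it, and the job is handed in when it is done.

Besides the shell and the picture viewer there is one more tool, called after "Emit:" as name([rows], argument=value, ...), one row to a line, values as JSON. arm_command: Moves the arm, as the interface text tells. Its arguments: {"type":"object","properties":{"motion":{"type":"array","items":{"type":"array","items":{"type":"number"}}},"newtons":{"type":"number"}},"required":["motion"]}

```bash
mkdir -p pics; ls; python3 - <<'E'
from plant import manip, vision
import cv2,numpy as np
for n in("top","side"):
    cv2.imwrite(f"pics/{n}0.png",vision.camera(n)); print(n,vision.camera_info(n))
print(manip.grip_point_offset, manip.sense())
E
```

```text
pics
top {'fx': 377.94852096392503, 'fy': 377.94852096392503, 'cx': 322.34029570541804, 'cy': 198.20745882585925, 'camera_from_world': array([[-0.01993393, -0.99924582,  0.03332302,  0.00283166],
       [-0.99186131,  0.01557251, -0.12636704,  0.58616219],
       [ 0.12575281, -0.0355708 , -0.9914237 ,  0.86329081],
       [ 0.        ,  0.        ,  0.        ,  1.        ]])}
side {'fx': 443.3826553604023, 'fy': 443.3826553604023, 'cx': 320.7999675269502, 'cy': 202.84407577841347, 'camera_from_world': array([[ 0.9403453 , -0.34011387,  0.0085604 , -0.5292407 ],
       [-0.16832718, -0.4869615 , -0.85704986,  0.12622423],
       [ 0.29566312,  0.80448186, -0.51516236,  0.83880804],
       [ 0.        ,  0.        ,  0.        ,  1.        ]])}
0.0187 {'time': 0.1, 'joints': array([ 1.12869256e+00,  5.27626512e-02,  1.40162729e+00, -1.57553333e-05,
        1.68857586e+00, -7.03175095e-02]), 'joint_vel': array([-0.00050216, -0.00288533, -0.00150825, -0.0007202 , -0.00205682,
        0.00082404]), 'tau': array([ 8.83855373e-04, -3.82581353e+01, -3.60986102e+01, -7.49675974e-05,
        4.76216825e-03, -3.74184447e-05]), 'tcp_pos': array([0.19060033, 0.48889648, 0.2305604 ]), 'tool_rot': array([-5.80584015e-01, -3.08713962e+00,  2.09252389e-03]), 'contact_force': array([ 0.21747355,  0.02379338, -0.34899474]), 'moment': array([-0.00660112,  0.00801051,  0.01174795]), 'opening': 0.08549653980518905}
```

View pics/top0.png

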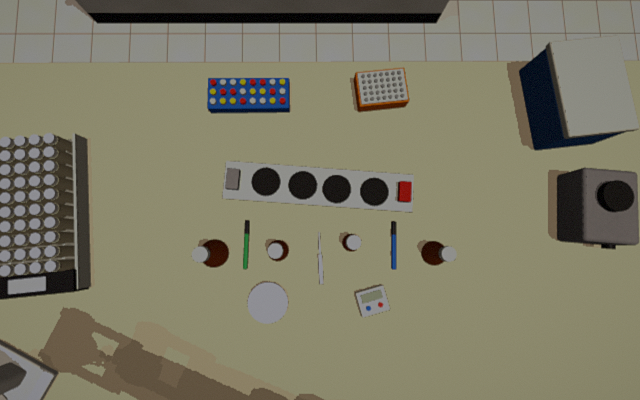

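View pics/side0.png

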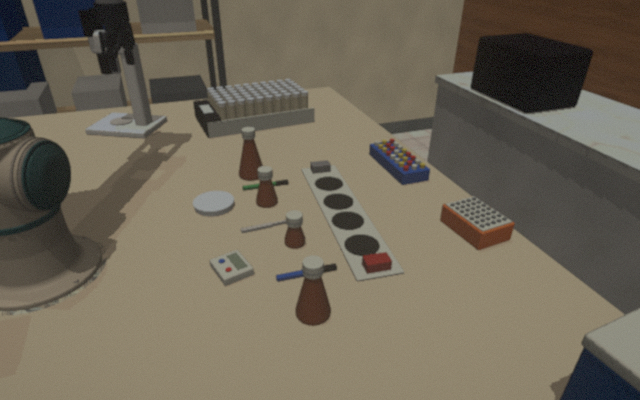

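```bash
cat > h.py <<'E'
from plant import manip, vision
import numpy as np
from scipy.spatial.transform import Rotation as R
def ray(cam,u,v,z):
    i=vision.camera_info(cam);T=i["camera_from_world"]
    d=T[:3,:3].T@np.array([(u-i["cx"])/i["fx"],(v-i["cy"])/i["fy"],1]);o=-T[:3,:3].T@T[:3,3]
    return (o+d*(z-o[2])/d[2])
def proj(cam,p):
    i=vision.camera_info(cam);T=i["camera_from_world"];c=T[:3,:3]@np.array(p)+T[:3,3]
    return i["fx"]*c[0]/c[2]+i["cx"],i["fy"]*c[1]/c[2]+i["cy"]
E
python3 - <<'E'
from h import *
for n,z in [("pad_1",.009),("red_block",.028),("flask_130",.13),("flask_110",.11),("flask_90",.09),("flask_70",.07)]:
  for cam in("top","side"):
    for d in vision.look_for(n,cam)[:6]:
        e=np.array(d["extent"]); print(n,cam,round(d["conf"],2),e.round(1),ray(cam,e[0],e[1],z).round(4)[:2])
E
```

```text
pad_1 top 0.87 [335.5 187.   29.6  32.2] [ 0.6171 -0.0417]
pad_1 top 0.75 [304.1 187.5  25.9  27.6] [0.617  0.0358]
pad_1 top 0.66 [374.9 192.3  28.9  28. ] [ 0.6024 -0.139 ]
pad_1 top 0.58 [268.  181.6  32.   27.8] [0.633  0.1243]
pad_1 side 0.94 [337.9 200.9  23.8  17.9] [0.6197 0.0386]
pad_1 side 0.75 [347.6 223.1  31.5  20. ] [ 0.6045 -0.0564]
pad_1 side 0.7 [360.9 242.7  35.7  22.8] [ 0.6021 -0.132 ]
pad_1 side 0.56 [329.4 184.2  27.2  17.8] [0.63   0.1222]
red_block top 0.7 [406.2 193.8  11.4  24.9] [ 0.5949 -0.2119]
flask_130 top 0.84 [440.5 251.8  39.6  23.9] [ 0.456  -0.2525]
flask_130 top 0.73 [211.6 253.6  35.2  26.5] [0.4621 0.228 ]
flask_130 top 0.72 [278.8 248.   20.   21.7] [0.4708 0.0889]
flask_130 top 0.59 [352.  242.4  23.3  19.5] [ 0.4794 -0.065 ]
flask_130 side 0.93 [266.5 185.6  24.6  43.6] [ 0.4316 -0.0502]
flask_130 side 0.91 [311.5 292.1  37.7  68.1] [ 0.4169 -0.363 ]
flask_130 side 0.64 [295.2 230.4  23.3  39.9] [ 0.4393 -0.2145]
flask_130 side 0.57 [248.1 154.1  20.4  50.4] [0.428  0.1042]
flask_110 top 0.84 [440.5 251.8  39.6  23.9] [ 0.4555 -0.2594]
flask_
[... 716 characters left out ...]
43.6] [0.4471 0.0215]
flask_90 side 0.91 [311.5 292.1  37.7  68.1] [ 0.431  -0.3215]
flask_90 side 0.64 [295.2 230.4  23.3  39.9] [ 0.4555 -0.1587]
flask_90 side 0.57 [248.1 154.1  20.4  50.4] [0.4432 0.1907]
flask_70 top 0.84 [440.5 251.8  39.6  23.9] [ 0.4547 -0.2732]
flask_70 top 0.73 [211.6 253.6  35.2  26.5] [0.4613 0.2432]
flask_70 top 0.72 [278.8 248.   20.   21.7] [0.4707 0.0937]
flask_70 top 0.59 [352.  242.4  23.3  19.5] [ 0.4799 -0.0717]
flask_70 side 0.93 [266.5 185.6  24.6  43.6] [0.4548 0.0573]
flask_70 side 0.91 [311.5 292.1  37.7  68.1] [ 0.438  -0.3008]
flask_70 side 0.64 [295.2 230.4  23.3  39.9] [ 0.4636 -0.1308]
flask_70 side 0.57 [248.1 154.1  20.4  50.4] [0.4508 0.234 ]
```

Both pictures show the red block at the right end (-y, top px 405,191), grey at the left; so 130→pad_1 … 70→pad_4. The flasks' caps are at about top px (201,254), (275,250), (352,242), (448,254). The two outer ones are the tall ones, so I need heights from both cameras.

```bash
cat >> h.py <<'E'
import cv2
def capmask(img):
    hsv=cv2.cvtColor(cv2.GaussianBlur(img,(3,3),0),cv2.COLOR_BGR2HSV)
    return ((hsv[...,1]<55)&(hsv[...,2]>95)).astype(np.uint8)
def blob(mask,u,v,r=25):
    n,l,s,c=cv2.connectedComponentsWithStats(mask)
    best=[k for k in range(1,n) if s[k,4]>15 and np.hypot(*(c[k]-[u,v]))<r]
    return [(s[k,4],c[k],s[k,:4]) for k in best]
def model(cam,x,y,z0,z1,r):
    t=np.linspace(0,2*np.pi,40)
    P=np.array([proj(cam,(x+r*np.cos(a),y+r*np.sin(a),z)) for z in(z0,z1) for a in t],np.float32)
    m=cv2.moments(cv2.convexHull(P)); return np.array([m["m10"]/m["m00"],m["m01"]/m["m00"]]),m["m00"]
def fit(cam,uv,z0,z1,r):
    from scipy.optimize import fsolve
    g=ray(cam,*uv,z1)[:2]
    return fsolve(lambda p:model(cam,p[0],p[1],z0,z1,r)[0]-uv,g)
E
python3 - <<'E'
from h import *
im={c:cv2.imread(f"pics/{c}0.png") for c in("top","side")}
C={"A":((201,254),(248,133)),"B":((275,250),(265,174)),"C":((352,242),(294,219)),"D":((448,254),(313,266))}
for k,(t,s) in C.items():
  for cam,p in(("top",t),("side",s)):
    print(k,cam,[(a,c.round(1).tolist()) for a,c,b in blob(capmask(im[cam]),*p,12)], im[cam][p[1],p[0]])
    for a,c,b in blob(capmask(im[cam]),*p,12):
      for h in(.13,.11,.09,.07):
        q=fit(cam,c,h-.022,h,.017); print("   ",h,q.round(4),"area",model(cam,*q,h-.022,h,.017)[1].round())
# pads
g={c:cv2.cvtColor(im[c],cv2.COLOR_BGR2GRAY) for c in im}
P={"top":[(374,191),(336,188),(302,185),(266,181)],"side":[(361,244),(348,220),(338,201),(329,184)]}
for cam in P:
  for p in P[cam]:
    for a,c,b in blob((g[cam]<70).astype(np.uint8),*p,10): print(cam,"pad",a,c.round(1),fit(cam,c,.0085,.009,.036).round(4),model(cam,*fit(cam,c,.0085,.009,.036),.0085,.009,.036)[1])
E
```

```text
A top [(np.int32(244), [198.6, 254.2])] [140 142 142]Traceback (most recent call last):
  File "<stdin>", line 9, in <module>
AttributeError: 'float' object has no attribute 'round'
```

```bash
cat > m.py <<'E'
from h import *
im={c:cv2.imread(f"pics/{c}0.png") for c in("top","side")}
C={"A":((201,254),(248,133)),"B":((275,250),(265,174)),"C":((352,242),(294,219)),"D":((448,254),(313,266))}
for k,(t,s) in C.items():
  for cam,p in(("top",t),("side",s)):
    print(k,cam,[(int(a),c.round(1).tolist()) for a,c,b in blob(capmask(im[cam]),*p,12)], im[cam][p[1],p[0]])
    for a,c,b in blob(capmask(im[cam]),*p,12):
      for h in(.13,.11,.09,.07):
        q=fit(cam,c,h-.022,h,.017); print("   ",h,q.round(4),"area",int(model(cam,*q,h-.022,h,.017)[1]))
g={c:cv2.cvtColor(im[c],cv2.COLOR_BGR2GRAY) for c in im}
P={"top":[(374,191),(336,188),(302,185),(266,181)],"side":[(361,244),(348,220),(338,201),(329,184)]}
for cam in P:
  for p in P[cam]:
    for a,c,b in blob((g[cam]<70).astype(np.uint8),*p,10): q=fit(cam,c,.0085,.009,.036);print(cam,"pad",int(a),c.round(1),q.round(4),int(model(cam,*q,.0085,.009,.036)[1]))
E
python3 m.py
```

```text
A top [(244, [198.6, 254.2])] [140 142 142]Traceback (most recent call last):
  File "m.py", line 9, in <module>
    q=fit(cam,c,h-.022,h,.017); print("   ",h,q.round(4),"area",int(model(cam,*q,h-.022,h,.017)[1]))
  File "h.py", line 26, in fit
    return fsolve(lambda p:model(cam,p[0],p[1],z0,z1,r)[0]-uv,g)
    res = _root_hybr(_wrapped_func, x0, args, jac=fprime, **options)
    retval = _minpack._hybrd(func, x0, args, 1, xtol, maxfev,
                             ml, mu, epsfcn, factor, diag)
    return func(*fargs)
  File "h.py", line 26, in <lambda>
    return fsolve(lambda p:model(cam,p[0],p[1],z0,z1,r)[0]-uv,g)
                           ~~~~~^^^^^^^^^^^^^^^^^^^^^^^
  File "h.py", line 21, in model
    P=np.array([proj(cam,(x+r*np.cos(a),y+r*np.sin(a),z)) for z in(z0,z1) for a in t],np.float32)
                ~~~~^^^^^^^^^^^^^^^^^^^^^^^^^^^^^^^^^^^^^
  File "h.py", line 9, in proj
    i=vision.camera_info(cam);T=i["camera_from_world"];c=T[:3,:3]@np.array(p)+T[:3,3]
ValueError: time passes only in moves, steps and waits
```

```bash
sed -i 's/vision.camera_info(cam)/INFO[cam]/; s/,g)$/,g,epsfcn=1e-4)/' h.py; sed -i '3a INFO={c:vision.camera_info(c) for c in("top","side")}' h.py; python3 m.py
```

```text
A top [(244, [198.6, 254.2])] [140 142 142]
    0.13 [0.4614 0.2574] area 259
    0.11 [0.4611 0.2631] area 246
    0.09 [0.4608 0.2689] area 235
    0.07 [0.4605 0.2747] area 224
A side [] [82 91 93]
B top [(204, [274.4, 250.6])] [145 144 143]
    0.13 [0.4656 0.0989] area 220
    0.11 [0.4654 0.1007] area 209
    0.09 [0.4652 0.1026] area 200
    0.07 [0.4651 0.1044] area 190
B side [(120, [265.2, 169.5])] [79 87 92]
    0.13 [0.4506 0.0399] area 239
    0.11 [0.459  0.0791] area 218
    0.09 [0.4674 0.1182] area 200
    0.07 [0.4759 0.1573] area 184
C top [(195, [354.2, 241.9])] [145 142 143]
    0.13 [ 0.4805 -0.0707] area 218
    0.11 [ 0.4807 -0.0731] area 207
    0.09 [ 0.4808 -0.0755] area 197
    0.07 [ 0.481  -0.0778] area 188
C side [] [106 118 119]
D top [(230, [449.3, 253.5])] [139 143 143]
    0.13 [ 0.4518 -0.2749] area 255
    0.11 [ 0.4513 -0.2823] area 243
    0.09 [ 0.4508 -0.2897] area 232
    0.07 [ 0.4502 -0.2971] area 221
D side [(398, [306.1, 265.1])] [135 148 150]
    0.13 [ 0.4323 -0.2926] area 509
    0.11 [ 0.4399 -0.2691] area 464
    0.09 [ 0.4474 -0.2456] area 425
    0.07 [ 0.455  -0.2221] area 391
top pad 607 [373.7 191.2] [ 0.6055 -0.1363] 652
top pad 622 [336.2 188.6] [ 0.6134 -0.0434] 657
top pad 619 [302.3 184.8] [0.6241 0.0401] 660
top pad 619 [265.5 181.1] [0.6344 0.1304] 664
side pad 822 [366.4 251.6] [ 0.6008 -0.1614] 630
side pad 408 [347.3 220.2] [ 0.6089 -0.0443] 462
side pad 329 [337.9 201.2] [0.6196 0.0387] 376
side pad 262 [328.4 183.3] [0.6299 0.129 ] 305h.py:27: RuntimeWarning: The iteration is not making good progress, as measured by the 
 improvement from the last ten iterations.
  return fsolve(lambda p:model(cam,p[0],p[1],z0,z1,r)[0]-uv,g,epsfcn=1e-4)
```

```bash
python3 - <<'E'
from h import *
T={"A":(198.6,254.2),"B":(274.4,250.6),"C":(354.2,241.9),"D":(449.3,253.5)}
im=cv2.imread("pics/side0.png")
for k,uv in T.items():
  for h in(.13,.11,.09,.07):
    q=fit("top",uv,h-.022,h,.017); print(k,h,q.round(4),"side top",np.round(proj("side",(*q,h)),1),"bottom",np.round(proj("side",(*q,0)),1))
c=im[115:325,190:390]; cv2.imwrite("pics/sz.png",cv2.resize(np.clip(c*1.6,0,255).astype(np.uint8)[:200],(600,600),interpolation=cv2.INTER_CUBIC))
E
```

```text
A 0.13 [0.4613 0.2574] side top [248.5 128. ] bottom [252.2 174. ]
A 0.11 [0.461  0.2632] side top [248.5 134.7] bottom [251.6 173.1]
A 0.09 [0.4607 0.269 ] side top [248.5 141.1] bottom [251.  172.2]
A 0.07 [0.4604 0.2747] side top [248.5 147.4] bottom [250.5 171.3]
B 0.13 [0.4656 0.0988] side top [265.2 152.8] bottom [268.3 202.7]
B 0.11 [0.4654 0.1006] side top [265.5 160.6] bottom [268.  202.4]
B 0.09 [0.4652 0.1025] side top [265.7 168.2] bottom [267.8 202. ]
B 0.07 [0.465  0.1043] side top [265.9 175.6] bottom [267.5 201.6]
C 0.13 [ 0.4805 -0.0707] side top [293.8 186.5] bottom [295.2 241.1]
C 0.11 [ 0.4807 -0.073 ] side top [294.5 196. ] bottom [295.6 241.7]
C 0.09 [ 0.4809 -0.0754] side top [295.1 205.3] bottom [296.  242.3]
C 0.07 [ 0.4811 -0.0777] side top [295.8 214.5] bottom [296.5 243. ]
D 0.13 [ 0.4518 -0.2748] side top [314.4 249.9] bottom [314.4 311.4]
D 0.11 [ 0.4513 -0.2822] side top [315.7 263. ] bottom [315.5 314.5]
D 0.09 [ 0.4508 -0.2896] side top [316.9 276. ] bottom [316.7 317.6]
D 0.07 [ 0.4502 -0.297 ] side top [318.1 288.8] bottom [317.9 320.8]
```

View pics/sz.png

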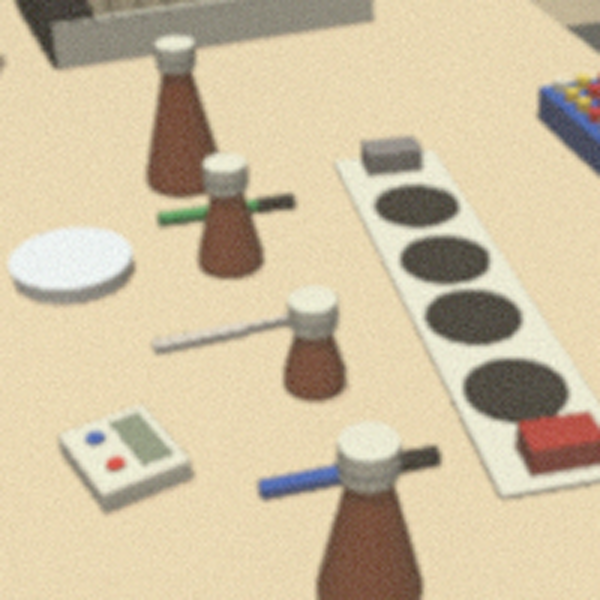

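Cap tops in the side view are at A (249,130), B (265,169), C (294,215) and D (313,262). These match heights of 130, 90, 70 and 110 mm respectively. Setting out to A first.

```bash
cat > go.py <<'E'
import sys
from h import *
t=np.array([float(a) for a in sys.argv[1:4]]); s=manip.sense()
r=R.from_rotvec(s["tool_rot"]); M=r.as_matrix()
print("shift mm",(M.T@(t-s["tcp_pos"])*1000).round(1),"turn to y=+x",round(float(np.arctan2(M[1,1],M[0,1])),3),"t",s["time"],M.round(3).tolist())
E
python3 go.py .460 .256 .19
```

```text
shift mm [-335.6 -119.4   41.3] turn to y=+x 1.199 t 0.7 [[-0.932, 0.363, 0.0], [0.363, 0.932, 0.0], [0.0, 0.0, -1.0]]
```

Emit:
arm_command([
  [-48,-17,0,0.17,85],
  [-96,-34,0,0.34,85],
  [-144,-51,0,0.51,85],
  [-192,-68,0,0.68,85],
  [-240,-85,10,0.85,85],
  [-288,-102,20,1.02,85],
  [-336,-119,30,1.199,85],
  [-336,-119,41,1.199,60],
], newtons=30)

```text
time: 1.7
tcp_pos: [0.4624, 0.254, 0.1897]
tool_rot: [2.228, 2.215, -0.0]
contact_force: [-0.1, 0.5, 0.0]
opening: 0.0694
```

```bash
python3 go.py .460 .256 .098; python3 - <<'E'
from h import *
import cv2
t=vision.camera("top");s=vision.camera("side")
cv2.imwrite("pics/c1.png",np.hstack([cv2.resize(t[180:320,130:290],None,fx=2.5,fy=2.5),cv2.resize(s[80:220,180:330],None,fx=2.5,fy=2.5)]))
E
```

```text
shift mm [ 2.  -2.4 91.7] turn to y=+x -0.006 t 1.7 [[0.006, 1.0, 0.0], [1.0, -0.006, -0.0], [-0.0, 0.0, -1.0]]
```

View pics/c1.png

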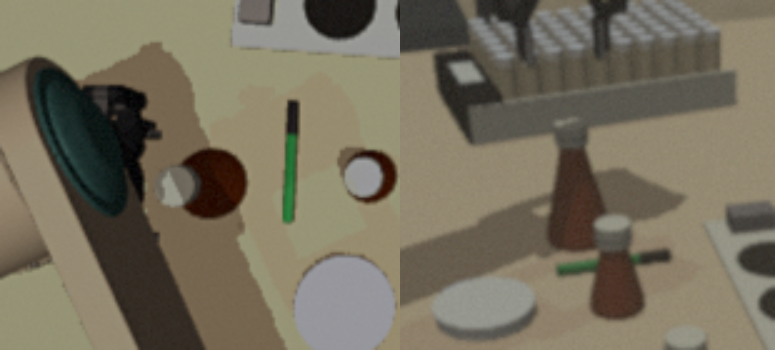

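```bash
python3 - <<'E'
from h import *
im=cv2.imread("pics/top0.png")
T={"A":(198.6,254.2,.13),"B":(274.4,250.6,.09),"C":(354.2,241.9,.07),"D":(449.3,253.5,.11)}
S={"A":(248.7,129.7),"B":(265,169),"C":(294,215),"D":(313,262)}
for k,(u,v,h) in T.items():
  for th in(85,95,110,125):
    hsv=cv2.cvtColor(im,cv2.COLOR_BGR2HSV); b=blob(((hsv[...,1]<60)&(hsv[...,2]>th)).astype(np.uint8),u,v,8)
    print(k,th,[(int(a),c.round(1),bb,"disc",ray("top",*c,h).round(4)[:2]) for a,c,bb in b])
  print("  side",ray("side",*S[k],h).round(4), "disc area",int(model("top",*ray("top",u,v,h)[:2],h-.0005,h,.017)[1]))
E
```

```text
A 85 []
A 95 []
A 110 []
A 125 []
  side [0.4595 0.2462 0.13  ] disc area 215
B 85 []
B 95 []
B 110 []
B 125 []
  side [0.4628 0.099  0.09  ] disc area 190
C 85 []
C 95 []
C 110 []
C 125 []
  side [ 0.4772 -0.0785  0.07  ] disc area 176
D 85 []
D 95 []
D 110 []
D 125 []
  side [ 0.4482 -0.2785  0.11  ] disc area 192
```

Emit:
arm_command([
  [-5,0,10,0,75],
  [-5,0,30,0,75],
  [-5,0,50,0,75],
  [-5,0,70,0,75],
  [-5,0,85,0,75],
  [-5,0,92,0,75],
  [-5,0,92,0,75],
  [-5,0,92,0,50],
])

```text
time: 2.8
tcp_pos: [0.4609, 0.2515, 0.0992]
tool_rot: [2.221, 2.221, 0.002]
contact_force: [-1.0, -0.1, -0.2]
opening: 0.0587
```

Emit:
arm_command([
  [0,0,0,0,38],
  [0,0,0,0,30],
  [0,0,0,0,25],
  [0,0,0,0,25],
  [0,0,0,0,25],
  [0,0,0,0,25],
], newtons=30)

```text
time: 3.55
tcp_pos: [0.4609, 0.2514, 0.099]
tool_rot: [2.221, 2.221, 0.002]
contact_force: [-0.7, -0.0, 5.3]
opening: 0.033
```

Emit:
arm_command([
  [0,0,-3,0,25],
  [0,0,-10,0,25],
  [0,0,-30,0,25],
  [0,0,-55,0,25],
  [0,0,-80,0,25],
  [0,0,-105,0,25],
  [0,0,-125,0,25],
  [0,0,-140,0,25],
], newtons=40)

```text
time: 4.55
tcp_pos: [0.4606, 0.2512, 0.2393]
tool_rot: [2.221, 2.221, 0.001]
contact_force: [-0.3, -0.1, -2.3]
opening: 0.033
```

```bash
python3 - <<'E'
from h import *
import cv2
print(manip.sense()["tcp_pos"],manip.sense()["contact_force"])
t=vision.camera("top");s=vision.camera("side")
cv2.imwrite("pics/c2.png",np.hstack([cv2.resize(t[180:320,130:290],None,fx=2.5,fy=2.5),cv2.resize(s[40:180,180:330],None,fx=2.5,fy=2.5)]))
E
python3 go.py .604 -.137 .25
```

```text
[0.46055185 0.25121636 0.23925426] [-0.34821812 -0.12212415 -2.2843675 ]
shift mm [-388.4  143.   -10.1] turn to y=+x -0.0 t 4.65 [[0.0, 1.0, 0.003], [1.0, -0.0, 0.001], [0.001, 0.003, -1.0]]
```

View pics/c2.png

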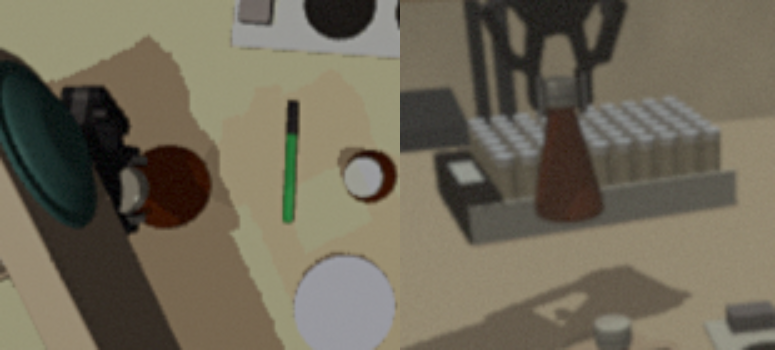

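The flask hangs upright in the fingers, reading 2.3 N. Carrying it to pad_1.

Emit:
arm_command([
  [-15,8,0,0,25],
  [-50,25,0,0,25],
  [-100,45,0,0,25],
  [-155,65,0,0,25],
  [-210,85,0,0,25],
  [-265,105,0,0,25],
  [-310,122,0,0,25],
  [-345,135,0,0,25],
])

```text
time: 5.65
tcp_pos: [0.5953, -0.0971, 0.2365]
tool_rot: [-2.222, -2.218, 0.003]
contact_force: [0.5, 0.7, -2.3]
opening: 0.0328
```

```bash
python3 go.py .604 -.137 .109
```

```text
shift mm [-39.9   9.1 127.5] turn to y=+x -0.002 t 5.65 [[0.002, 1.0, -0.003], [1.0, -0.002, 0.0], [0.0, -0.003, -1.0]]
```

Emit:
arm_command([
  [-25,5,0,0,25],
  [-40,8,20,0,25],
  [-43,8,45,0,25],
  [-43,8,70,0,25],
  [-43,8,90,0,25],
  [-43,8,105,0,25],
  [-43,8,112,0,25],
  [-43,8,112,0,25],
])

```text
time: 6.65
tcp_pos: [0.6035, -0.1367, 0.1262]
tool_rot: [-2.221, -2.221, -0.0]
contact_force: [-0.7, -0.2, -2.1]
opening: 0.0329
```

```bash
cat > look.py <<'E'
import sys
from h import *
n=sys.argv[1]; t=vision.camera("top");s=vision.camera("side")
s2=cv2.resize(s[90:290,260:430],None,fx=3,fy=3)
t2=cv2.resize(t[150:270,230:430],None,fx=2.5,fy=2.5) if len(sys.argv)>2 else None
print(manip.sense()["tcp_pos"],manip.sense()["contact_force"])
cv2.imwrite(f"pics/{n}.png",np.clip(s2*1.4,0,255) if t2 is None else np.clip(cv2.resize(np.hstack([cv2.resize(s2,(340,400)),cv2.resize(t2,(460,400))]),None,fx=1,fy=1)*1.4,0,255))
E
python3 look.py p1; python3 go.py .604 -.137 .109
```

```text
[ 0.60399607 -0.13684659  0.12730138] [-0.32273041 -0.01212508 -1.35074921]
shift mm [-0.1 -0.  18.3] turn to y=+x 0.0 t 6.75 [[-0.0, 1.0, 0.002], [1.0, 0.0, -0.0], [-0.0, 0.002, -1.0]][ WARN:0@2.624] global loadsave.cpp:1063 imwrite_ Unsupported depth image for selected encoder is fallbacked to CV_8U.
```

View pics/p1.png

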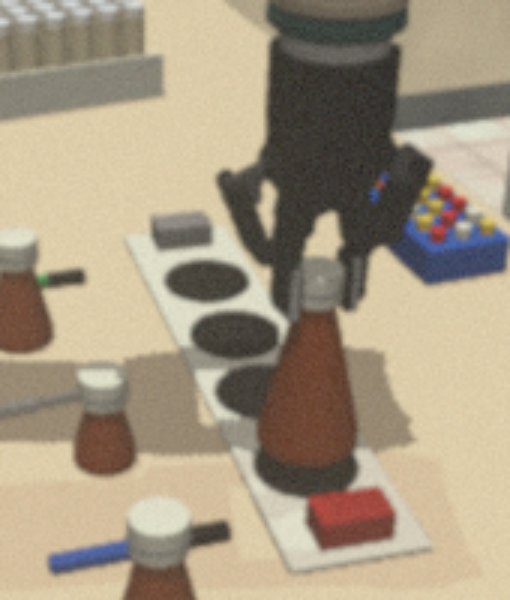

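It hangs over pad_1: base at (306,437), pad at (306,466), with 18 mm still to go. The alignment is good, so I'm lowering it.

Emit:
arm_command([
  [0,0,8,0,25],
  [0,0,14,0,25],
  [0,0,17,0,25],
  [0,0,18,0,25],
  [0,0,19,0,25],
  [0,0,19,0,25],
])

```text
time: 7.5
tcp_pos: [0.6036, -0.1368, 0.1082]
tool_rot: [2.221, 2.221, 0.0]
contact_force: [-4.0, 0.4, 3.4]
opening: 0.0325
```

```bash
python3 -c "
from plant import manip; print(manip.sense())"
```

```text
{'time': 7.5, 'joints': array([-2.82599597e-01,  3.81827727e-01,  1.26854497e+00, -1.70226142e-05,
        1.49064163e+00, -2.82556803e-01]), 'joint_vel': array([ 0.0008988 , -0.00018576,  0.00096238,  0.00147091, -0.00061098,
        0.00012732]), 'tau': array([ 2.18619648e-01, -4.74975979e+01, -3.41237533e+01,  1.93048501e-01,
       -1.14389587e+00,  5.61359237e-03]), 'tcp_pos': array([ 0.6036042 , -0.13684996,  0.10817889]), 'tool_rot': array([2.22112336e+00, 2.22103133e+00, 4.14348199e-04]), 'contact_force': array([-4.04451239,  0.4159271 ,  3.38342522]), 'moment': array([0.08766797, 0.82302822, 0.01209223]), 'opening': 0.032489863988627916}
```

Emit:
arm_command([
  [0,0,0,0,36],
  [0,0,0,0,42],
  [0,0,0,0,55],
  [0,0,0,0,70],
  [0,0,-5,0,75],
  [0,0,-20,0,75],
  [0,0,-45,0,75],
  [0,0,-80,0,75],
])

```text
time: 8.5
tcp_pos: [0.6033, -0.1367, 0.1885]
tool_rot: [-2.221, -2.221, 0.0]
contact_force: [-0.5, -0.2, 0.0]
opening: 0.0746
```

```bash
python3 look.py p2 1; python3 go.py .450 -.279 .19
```

```text
[ 0.60546046 -0.13731418  0.19380808] [-0.72739637  0.97979981  0.52313551]
shift mm [-141.7 -155.5    2.7] turn to y=+x 0.0 t 8.6 [[-0.0, 1.0, 0.01], [1.0, 0.0, -0.003], [-0.003, 0.01, -1.0]][ WARN:0@2.387] global loadsave.cpp:1063 imwrite_ Unsupported depth image for selected encoder is fallbacked to CV_8U.
```

View pics/p2.png

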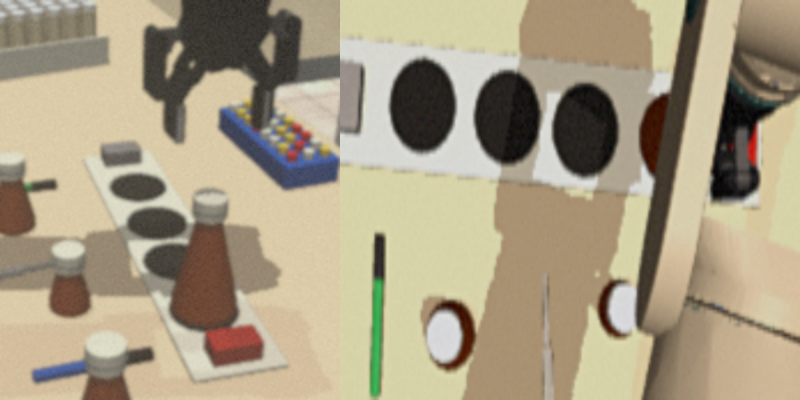

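The 130 flask stands on pad_1 (side crop 205,300). On to D, the 110.

Emit:
arm_command([
  [-10,-12,0,0,75],
  [-40,-44,0,0,75],
  [-75,-82,0,0,75],
  [-110,-120,0,0,75],
  [-132,-144,0,0,75],
  [-142,-154,0,0,75],
  [-142,-154,10,0,75],
  [-142,-154,20,0,75],
])

```text
time: 9.6
tcp_pos: [0.4499, -0.278, 0.166]
tool_rot: [-2.22, -2.222, -0.0]
contact_force: [-0.5, 0.6, 0.5]
opening: 0.0747
```

```bash
python3 - <<'E'
from h import *
t=vision.camera("top"); cv2.imwrite("pics/p3.png",cv2.resize(np.clip(t[150:290,330:490]*1.4,0,255).astype(np.uint8),None,fx=4,fy=4))
g=cv2.cvtColor(t,cv2.COLOR_BGR2GRAY)
for n in("flask_130","pad_1"):
  for d in vision.regions_of(n,"top"): 
    e=d["extent"]; print(n,round(d["conf"],2),np.round(e,1),d["pixels"].sum())
for h,(x,y) in((.13,(.604,-.137)),(.11,(.450,-.279))): print("pred cap top",proj("top",(x,y,h)))
print("flask base pred at .604,-.137",model("top",.604,-.137,.009,.0095,.034), "pad", model("top",.6055,-.1363,.0085,.009,.036))
E
python3 go.py .450 -.279 .079
```

```text
flask_130 0.89 [440.5 253.   32.3  24.4] 654
flask_130 0.74 [376.5 190.6  29.   30.1] 683
flask_130 0.72 [350.8 242.8  19.7  17.3] 244
flask_130 0.71 [278.6 249.2  19.5  19.2] 368
pad_1 0.82 [302.7 186.9  29.8  30.9] 618
pad_1 0.82 [266.6 184.1  29.9  29.8] 660
pad_1 0.66 [336.8 188.2  25.9  29.9] 613
pred cap top (np.float64(383.54588078609623), np.float64(183.61160816039182))
pred cap top (np.float64(449.5821687721009), np.float64(254.1939873367281))
flask base pred at .604,-.137 (array([374.0704304 , 191.70816536]), 583.114404955646) pad (array([373.73093304, 191.14894595]), 652.6347315399908)
shift mm [-1.4  0.5 86.9] turn to y=+x 0.001 t 9.75 [[-0.001, 1.0, -0.002], [1.0, 0.001, 0.002], [0.002, -0.002, -1.0]]
```

View pics/p3.png

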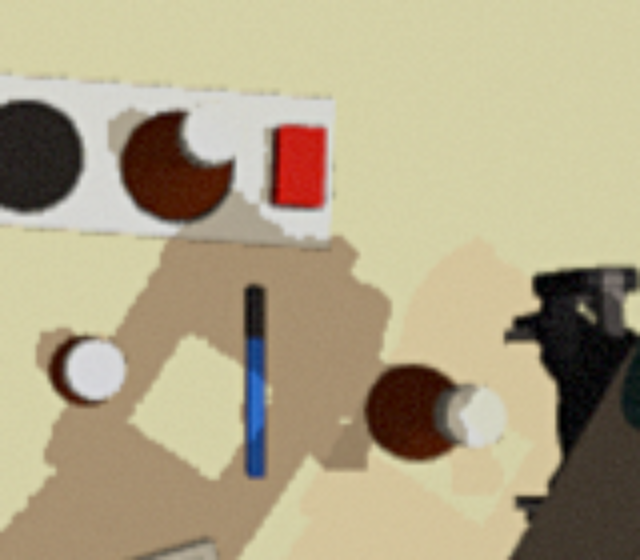

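The 130 flask's base is at top px (374.3,191.5), about 0.7 px from the pad centre. D's cap is where predicted, so I'm descending on it.

Emit:
arm_command([
  [-1,0,15,0,75],
  [-1,0,35,0,75],
  [-1,0,55,0,75],
  [-1,0,72,0,75],
  [-1,0,83,0,75],
  [-1,0,88,0,75],
  [-1,0,88,0,60],
  [-1,0,88,0,45],
])

```text
time: 10.75
tcp_pos: [0.4499, -0.28, 0.08]
tool_rot: [2.221, 2.221, 0.001]
contact_force: [0.5, 0.2, 0.4]
opening: 0.0455
```

Emit:
arm_command([
  [0,0,0,0,38],
  [0,0,0,0,30],
  [0,0,0,0,25],
  [0,0,0,0,25],
  [0,0,0,0,25],
  [0,0,0,0,25],
], newtons=30)

```text
time: 11.5
tcp_pos: [0.4499, -0.28, 0.0799]
tool_rot: [2.221, 2.221, 0.0]
contact_force: [0.7, -0.1, 5.7]
opening: 0.0332
```

Emit:
arm_command([
  [0,0,-3,0,25],
  [0,0,-10,0,25],
  [0,0,-30,0,25],
  [0,0,-55,0,25],
  [0,0,-80,0,25],
  [0,0,-105,0,25],
  [0,0,-125,0,25],
  [0,0,-135,0,25],
], newtons=40)

```text
time: 12.5
tcp_pos: [0.4497, -0.2799, 0.2154]
tool_rot: [2.221, 2.221, 0.0]
contact_force: [-0.0, 0.7, -1.0]
opening: 0.0331
```

Emit:
arm_command([
  [15,0,0,0,25],
  [50,0,0,0,25],
  [100,5,0,0,25],
  [150,20,0,0,25],
  [195,55,0,0,25],
  [220,100,0,0,25],
  [232,140,0,0,25],
  [236,160,0,0,25],
])

```text
time: 13.5
tcp_pos: [0.6101, -0.0415, 0.2122]
tool_rot: [-2.217, -2.222, 0.002]
contact_force: [-0.2, -0.9, -2.0]
opening: 0.0329
```

```bash
python3 go.py .612 -.044 .089
```

```text
shift mm [ -2.6   2.3 123.1] turn to y=+x 0.002 t 13.5 [[-0.002, 1.0, -0.003], [1.0, 0.002, 0.001], [0.001, -0.003, -1.0]]
```

Emit:
arm_command([
  [0,2,5,0,25],
  [0,2,25,0,25],
  [0,2,50,0,25],
  [0,2,75,0,25],
  [0,2,95,0,25],
  [0,2,108,0,25],
  [0,2,114,0,25],
  [0,2,116,0,25],
])

```text
time: 14.5
tcp_pos: [0.6117, -0.0438, 0.0985]
tool_rot: [2.221, 2.221, 0.001]
contact_force: [0.1, 0.3, -0.8]
opening: 0.0329
```

```bash
python3 look.py p4; python3 go.py .612 -.044 .089
```

```text
[ 0.61185352 -0.04380401  0.09886084] [ 0.91180157 -0.24215394 -0.3883228 ]
shift mm [-0.2  0.1  9.9] turn to y=+x -0.0 t 14.6 [[0.0, 1.0, 0.001], [1.0, -0.0, -0.0], [-0.0, 0.001, -1.0]][ WARN:0@2.716] global loadsave.cpp:1063 imwrite_ Unsupported depth image for selected encoder is fallbacked to CV_8U.
```

View pics/p4.png

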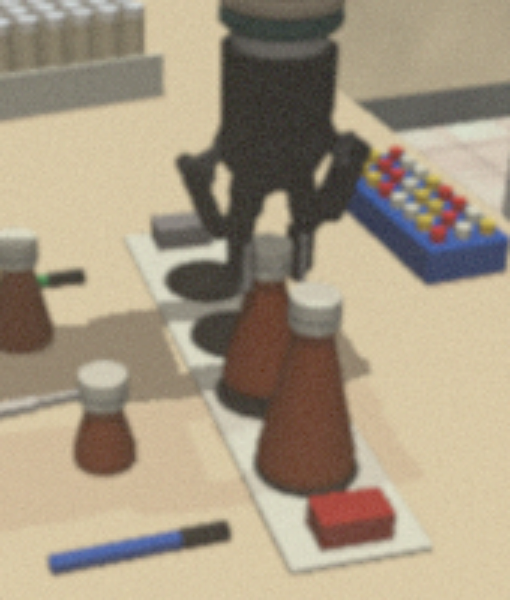

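The 110 flask hangs just above pad_2 (pad edge at 217–265,400), clear of the 130. Lowering and releasing.

Emit:
arm_command([
  [0,0,4,0,25],
  [0,0,7,0,25],
  [0,0,9,0,25],
  [0,0,10,0,25],
  [0,0,10.5,0,25],
  [0,0,11,0,25],
  [0,0,11,0,25],
])

```text
time: 15.48
tcp_pos: [0.6117, -0.0438, 0.089]
tool_rot: [2.221, 2.221, 0.001]
contact_force: [-3.7, -0.1, 7.0]
opening: 0.0333
```

Emit:
arm_command([
  [0,0,0,0,36],
  [0,0,0,0,42],
  [0,0,0,0,55],
  [0,0,0,0,70],
  [0,0,-5,0,75],
  [0,0,-20,0,75],
  [0,0,-45,0,75],
  [0,0,-80,0,75],
])

```text
time: 16.48
tcp_pos: [0.6112, -0.0438, 0.1685]
tool_rot: [-2.221, -2.221, 0.001]
contact_force: [0.9, 0.3, -0.5]
opening: 0.0752
```

```bash
python3 go.py .464 .101 .17
```

```text
shift mm [ 144.8 -147.2   -1.3] turn to y=+x -0.0 t 16.475 [[0.0, 1.0, -0.001], [1.0, -0.0, 0.0], [0.0, -0.001, -1.0]]
```

Emit:
arm_command([
  [10,-12,0,0,75],
  [40,-44,0,0,75],
  [75,-80,0,0,75],
  [110,-115,0,0,75],
  [135,-138,0,0,75],
  [145,-148,0,0,75],
  [145,-148,10,0,75],
  [145,-148,20,0,75],
])

```text
time: 17.48
tcp_pos: [0.4641, 0.1005, 0.1466]
tool_rot: [2.222, 2.22, -0.0]
contact_force: [-0.0, -0.1, 0.0]
opening: 0.0747
```

```bash
python3 - <<'E'
from h import *
t=vision.camera("top"); cv2.imwrite("pics/p5.png",cv2.resize(np.clip(t[150:280,230:420]*1.4,0,255).astype(np.uint8),None,fx=4,fy=4))
print([np.round(proj("top",p),1) for p in((.464,.101,.09),(.479,-.077,.07),(.612,-.044,.009))])
E
python3 go.py .464 .101 .059
```

```text
[array([274.8, 251.2]), array([354.3, 242.8]), array([336.5, 189. ])]
shift mm [ 0.7  1.  85.8] turn to y=+x -0.001 t 17.525 [[0.001, 1.0, -0.003], [1.0, -0.001, -0.001], [-0.001, -0.003, -1.0]]
```

View pics/p5.png

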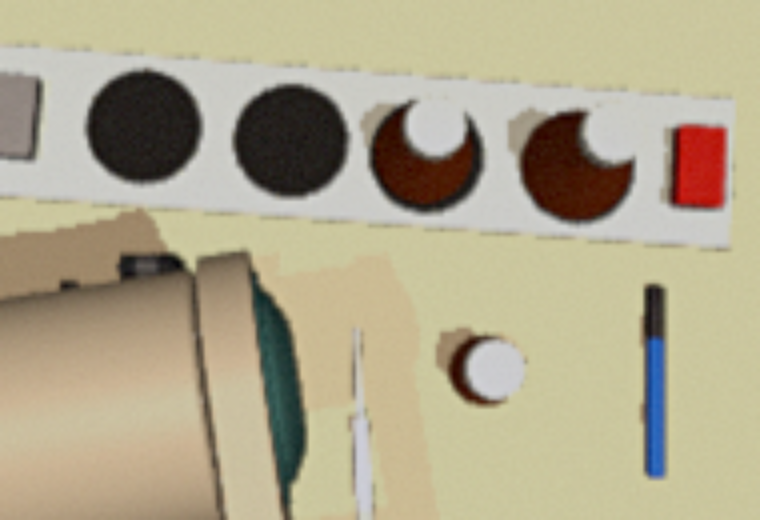

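The 110 stands on pad_2 (base 423,153; pad 427,156 in the crop), about 2 mm off. C's cap (top px 353.7,242.2) matches the prediction. Picking B next.

Emit:
arm_command([
  [0,0,15,0,75],
  [0,0,35,0,75],
  [0,0,55,0,75],
  [0,0,72,0,75],
  [0,0,83,0,75],
  [0,0,87,0,75],
  [0,0,87,0,60],
  [0,0,87,0,45],
])

```text
time: 18.52
tcp_pos: [0.464, 0.1013, 0.061]
tool_rot: [2.221, 2.221, 0.002]
contact_force: [0.5, -0.0, -1.4]
opening: 0.0457
```

Emit:
arm_command([
  [0,0,0,0,38],
  [0,0,0,0,30],
  [0,0,0,0,25],
  [0,0,0,0,25],
  [0,0,0,0,25],
  [0,0,0,0,25],
], newtons=30)

```text
time: 19.27
tcp_pos: [0.4639, 0.1013, 0.0608]
tool_rot: [2.221, 2.221, 0.002]
contact_force: [0.3, -0.6, 4.6]
opening: 0.0333
```

Emit:
arm_command([
  [0,0,-3,0,25],
  [0,0,-10,0,25],
  [0,0,-30,0,25],
  [0,0,-55,0,25],
  [0,0,-80,0,25],
  [0,0,-105,0,25],
  [0,0,-125,0,25],
  [0,0,-135,0,25],
], newtons=40)

```text
time: 20.27
tcp_pos: [0.4637, 0.1013, 0.1965]
tool_rot: [2.221, 2.221, 0.002]
contact_force: [0.1, 0.5, -1.1]
opening: 0.0326
```

Emit:
arm_command([
  [-5,12,0,0,25],
  [-18,45,0,0,25],
  [-35,85,0,0,25],
  [-50,125,0,0,25],
  [-58,148,0,0,25],
  [-61.5,159,0,0,25],
  [-61.5,159,10,0,25],
  [-61.5,159,30,0,25],
])

```text
time: 21.28
tcp_pos: [0.6225, 0.0396, 0.164]
tool_rot: [-2.221, -2.221, 0.0]
contact_force: [0.6, 0.8, -1.4]
opening: 0.0329
```

Emit:
arm_command([
  [0,0,25,0,25],
  [0,0,50,0,25],
  [0,0,70,0,25],
  [0,0,82,0,25],
  [0,0,88,0,25],
  [0,0,90,0,25],
  [0,0,90,0,25],
])

```text
time: 22.15
tcp_pos: [0.6229, 0.0397, 0.076]
tool_rot: [2.221, 2.221, 0.001]
contact_force: [-0.5, 0.5, -0.9]
opening: 0.0326
```

```bash
python3 go.py .6225 .0398 .0698
```

```text
shift mm [ 0.1 -0.4  6.2] turn to y=+x -0.0 t 22.15 [[0.0, 1.0, 0.001], [1.0, -0.0, 0.0], [0.0, 0.001, -1.0]]
```

Emit:
arm_command([
  [0,0,2,0,25],
  [0,0,4,0,25],
  [0,0,5,0,25],
  [0,0,6,0,25],
  [0,0,6.5,0,25],
  [0,0,6.5,0,25],
])

```text
time: 22.9
tcp_pos: [0.6228, 0.0398, 0.0699]
tool_rot: [2.221, 2.221, 0.001]
contact_force: [-2.8, -0.1, 5.2]
opening: 0.0331
```

Contact (5 N). Releasing, then on to C at (.479,-.077).

Emit:
arm_command([
  [0,0,0,0,36],
  [0,0,0,0,42],
  [0,0,0,0,55],
  [0,0,0,0,70],
  [0,0,-5,0,75],
  [0,0,-20,0,75],
  [0,0,-45,0,75],
  [0,0,-80,0,75],
])

```text
time: 23.9
tcp_pos: [0.6222, 0.0397, 0.15]
tool_rot: [-2.221, -2.221, 0.001]
contact_force: [0.8, 0.4, 0.3]
opening: 0.0749
```

Emit:
arm_command([
  [0,-20,0,0,75],
  [-10,-60,0,0,75],
  [-40,-105,0,0,75],
  [-80,-138,0,0,75],
  [-107,-144,0,0,75],
  [-117,-144,0,0,75],
  [-117,-144,10,0,75],
  [-117,-144,20,0,75],
])

```text
time: 24.9
tcp_pos: [0.4787, -0.0764, 0.1279]
tool_rot: [-2.22, -2.222, 0.0]
contact_force: [-0.8, 0.2, -0.5]
opening: 0.0748
```

```bash
python3 go.py .479 -.077 .0405
```

```text
shift mm [-0.6  0.3 87.4] turn to y=+x 0.001 t 24.9 [[-0.001, 1.0, -0.001], [1.0, 0.001, 0.001], [0.001, -0.001, -1.0]]
```

Emit:
arm_command([
  [0,0,15,0,75],
  [0,0,35,0,75],
  [0,0,55,0,75],
  [0,0,72,0,75],
  [0,0,84,0,75],
  [0,0,89,0,75],
  [0,0,89,0,60],
  [0,0,89,0,45],
])

```text
time: 25.9
tcp_pos: [0.479, -0.0774, 0.0405]
tool_rot: [2.221, 2.221, 0.001]
contact_force: [0.3, 0.8, -0.2]
opening: 0.0451
```

Emit:
arm_command([
  [0,0,0,0,38],
  [0,0,0,0,30],
  [0,0,0,0,25],
  [0,0,0,0,25],
  [0,0,0,0,25],
  [0,0,0,0,25],
], newtons=30)

```text
time: 26.65
tcp_pos: [0.479, -0.0774, 0.0404]
tool_rot: [2.221, 2.221, 0.001]
contact_force: [0.3, 0.6, 5.2]
opening: 0.0333
```

Emit:
arm_command([
  [0,0,-3,0,25],
  [0,0,-10,0,25],
  [0,0,-30,0,25],
  [0,0,-55,0,25],
  [0,0,-80,0,25],
  [0,0,-105,0,25],
  [0,0,-125,0,25],
  [0,0,-135,0,25],
], newtons=40)

```text
time: 27.65
tcp_pos: [0.4787, -0.0773, 0.176]
tool_rot: [2.221, 2.221, 0.001]
contact_force: [0.3, -0.3, -0.9]
opening: 0.0328
```

Emit:
arm_command([
  [15,8,0,0,25],
  [50,32,0,0,25],
  [95,66,0,0,25],
  [140,100,0,0,25],
  [178,130,0,0,25],
  [200,147,0,0,25],
  [207,154,0,0,25],
  [207,154,0,0,25],
])

```text
time: 28.65
tcp_pos: [0.6322, 0.13, 0.1737]
tool_rot: [-2.22, -2.221, 0.002]
contact_force: [-0.6, 0.4, -1.0]
opening: 0.0327
```

Emit:
arm_command([
  [0,0,15,0,25],
  [0,0,40,0,25],
  [0,0,65,0,25],
  [0,0,90,0,25],
  [0,0,108,0,25],
  [0,0,117,0,25],
  [0,0,119,0,25],
  [0,0,119,0,25],
])

```text
time: 29.65
tcp_pos: [0.633, 0.1298, 0.0567]
tool_rot: [2.221, 2.221, 0.002]
contact_force: [0.4, 0.1, -0.7]
opening: 0.0332
```

```bash
python3 go.py .6328 .130 .0494; python3 look.py p6
```

```text
shift mm [ 0.2 -0.2  7.3] turn to y=+x 0.0 t 29.65 [[-0.0, 1.0, 0.001], [1.0, 0.0, 0.0], [0.0, 0.001, -1.0]]
[0.63305973 0.1298259  0.05684017] [ 0.69315409 -0.26163976 -0.66480685][ WARN:0@2.623] global loadsave.cpp:1063 imwrite_ Unsupported depth image for selected encoder is fallbacked to CV_8U.
```

View pics/p6.png

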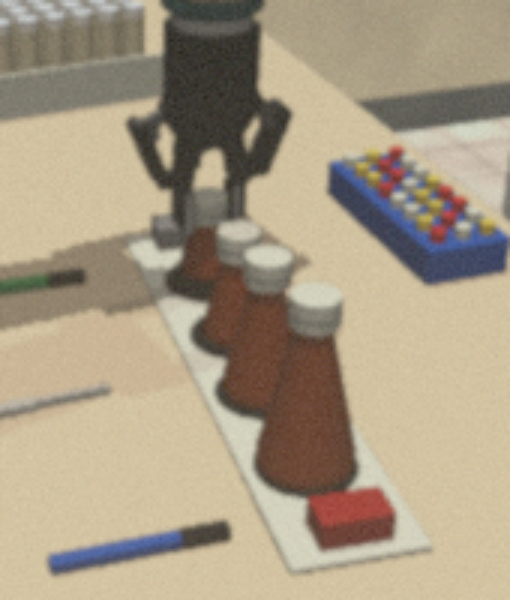

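The last one hangs 7 mm above pad_4 (206,270). The three placed flasks stand in descending order from the red block. Lowering.

Emit:
arm_command([
  [0,0,3,0,25],
  [0,0,5,0,25],
  [0,0,6,0,25],
  [0,0,7,0,25],
  [0,0,7.5,0,25],
  [0,0,7.5,0,25],
])

```text
time: 30.5
tcp_pos: [0.6326, 0.1298, 0.0494]
tool_rot: [2.221, 2.221, 0.001]
contact_force: [-3.2, -0.1, 6.2]
opening: 0.0328
```

Emit:
arm_command([
  [0,0,0,0,36],
  [0,0,0,0,42],
  [0,0,0,0,55],
  [0,0,0,0,70],
  [0,0,-5,0,75],
  [0,0,-20,0,75],
  [0,0,-45,0,75],
  [0,0,-80,0,75],
])

```text
time: 31.5
tcp_pos: [0.6322, 0.1297, 0.1295]
tool_rot: [-2.221, -2.221, 0.001]
contact_force: [0.9, -0.8, 0.6]
opening: 0.0752
```

Emit:
arm_command([
  [0,-10,-15,0,75],
  [5,-40,-40,0,75],
  [20,-85,-70,0,75],
  [45,-130,-80,0,75],
  [75,-160,-80,0,75],
  [100,-180,-80,0,75],
  [110,-190,-80,0,75],
  [110,-190,-80,0,75],
])

```text
time: 32.5
tcp_pos: [0.4422, 0.2398, 0.2083]
tool_rot: [2.22, 2.223, -0.0]
contact_force: [-0.5, -0.1, -0.8]
opening: 0.0748
```

```bash
python3 - <<'E'
from h import *
t=vision.camera("top");s=vision.camera("side")
a=cv2.resize(t[155:225,215:420],None,fx=3.8,fy=3.8);b=cv2.resize(s[130:270,290:430],None,fx=2.2,fy=2.2)
o=np.zeros((a.shape[0]+b.shape[0],a.shape[1],3),np.uint8);o[:a.shape[0]]=a;o[a.shape[0]:,:b.shape[1]]=b
cv2.imwrite("pics/p7.png",np.clip(o*1.4,0,255).astype(np.uint8)); print(manip.sense()["tcp_pos"],manip.sense()["contact_force"])
E
```

```text
[0.44296879 0.23904322 0.20819518] [-0.09966024 -0.31143233 -0.22953581]
```

View pics/p7.png

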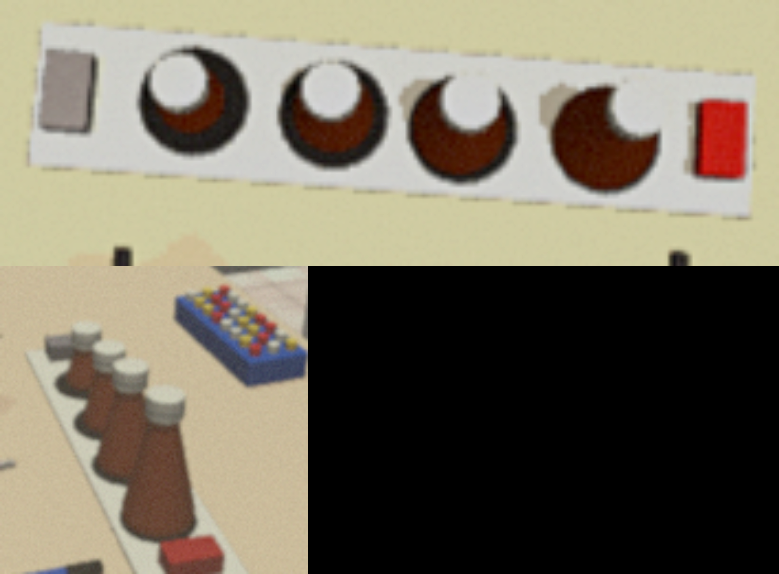

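All four flasks stand upright and concentric in their black pads (crop centres 193,101; 333,115; 461,129; 605,137), within about 3 mm. The order falls from red (right) to grey, and the gripper is clear.

```bash
python3 -c "
from plant import manip; print(manip.close_job())"
```

```text
the job is handed in; nothing more can be done
None
```

I placed all four flasks on the strip in order from the red block (pad_1): 130, 110, 90 and 70 mm. I gripped each by its cap, lowered it until contact read about 3 to 7 N, released it, and handed the job in at about 33 s.

**Last checks:** The final top and side pictures show all four upright and released. By eye each is within about 3 mm of its pad's centre, against the 12 mm allowed. The gripper stood well clear, at (0.44, 0.24, 0.21).

**Disagreements:**
- The two cameras differed by about 4 mm in x on the pads, so I aimed near the midpoint.
- The first cap estimate for the 130 flask was about 5 mm too far out in y, and I corrected it before gripping.
- The colour mask did not find every cap in the side view, so I read the cap-top pixels used to tell the heights apart by eye.

The handover gave no verdict.

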